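Put the box grater away in the lower tier of the utensil organiser

ROBOT

A 6-joint arm with a two-finger parallel gripper is mounted at the origin on a cart in front of the work surface, level with it; the furniture and walls round the work are solid. World frame = base frame: x ahead of the robot, y to its left, z up, the work surface at z = 0. Lengths are in m, angles in degrees, forces in N, time in s.
With the tool pointing down it reaches from about 0.3 to 0.85 m from the base axis. Payload 4.2 kg.
Tool frame: the origin (TCP) lies on the centre line of the jaws, within the pads' length; the fingertips stand bot.tcp_to_tips ahead of it and the grasp point (between the pads) lies 11 mm behind it (bot.tcp_to_tips is the distance from the TCP to the fingertips, in m); z points along the fingers, y is the line along which they close (so a half turn about z gives the same grasp; the last joint's range is limited). The gripper opens to 91 mm and grips with 3 to 60 N. Pads are 32 mm wide; open, the fingers measure 118 mm over their backs; the gripper's body (76 mm by 178 mm) begins 60 mm behind the grasp point.
Start: joints at [-67.895, 18.312, 89.639, -0, 72.044, -1.146], TCP at [0.227, -0.528, 0.222] pointing down, gripper open.
Joint ranges: [-177.97, 177.97], [-48.28, 115.42], [12.27, 149.76], [-77.06, 257.06], [2.81, 150.46], [-146.56, 146.56]. Speed limits (degrees/s): [147.25, 147.25, 180, 180, 180, 180].

INTERFACE

Orientations are given as a 3x3 rotation matrix whose columns are the frame's x, y, z axes.
In Python, from cell import bot gives the robot as it stands.
- The arm moves only by the shell command python3 drive.py 'ROWS' [OPENING] [FORCE]. ROWS is a JSON list of rows, 1 to 5 of them, each of 6 numbers: dx, dy, dz in m, then a rotation vector rx, ry, rz in degrees; each row shifts and turns the commanded pose from where the row before left it, along the tool's axes as they then stand; what a row does not reach is not made up. A row lasts 1/12 s, in which the tool goes at most 0.0417 m and 7.16 degrees, less where a joint would pass 70% of its speed; a pose out of reach is approached as far as the arm can. OPENING is the finger opening in m, set as the command begins (- or left out keeps the last). The fingers move at their own pace and stop on an object; FORCE is the grip in N (left out, the last holds). Time passes only in rows, so rows that do not move let the fingers close. It prints the time, the measured TCP pose, the force, the opening and the grip force at its end.
- bot.get_state(): the state, without advancing time (a new reading comes with each control period).
- bot.snapshot(name): name is "scene" or "side" or "wrist"; returns the picture (480x640x3 uint8, red, green, blue); there is no depth.
- bot.camera_model(name): a dict with "fov_y" (degrees; the focal length in pixels is half the picture's height over the tangent of half this angle, whatever the lens; pixels are square), "cx", "cy" (the principal point, pixels), "origin" and "orientation" of the camera in the world; the wrist camera has in their place "mount" (4x4, takes a point from camera to tool coordinates, whose origin is the TCP and whose axes are the flange's). Camera axes: x right, y up, looking along -z (the intrinsics and any distortion apply to the point x, -y, -z); pixel columns grow to the right and rows downward; lengths in m; the calibration is good to about 2 mm. A picture is of the moment at which its call begins: read the wrist's pose just before it. camera_model takes no time and is no camera call.
- bot.close_job(): hands the job in; it is judged then, once.
The state is a dict: "t": time; "q": joint angles; "qd": joint speeds; "effort": joint torques, N m; "position": TCP position; "tool_rot": TCP orientation; "force": force on the tool from outside, world axes, zero at the start; "ft_torque": the same for the moment, N m; "gripper_width": finger opening in m; "grasp_force": force on a finger pad.
Only numpy, scipy, OpenCV 4.12 (cv2) and the standard library are available. Lean on these libraries where they do the work, as an engineer would, in place of code of your own. Each camera call takes 0.05 s, during which the arm holds its last target. There are 200 camera calls.

TASK

The box grater has been left standing on the flap of the wooden utensil organiser. Lift it off and set it down on the worktop, then lift the flap by its tongue and swing it right over until it stays open by itself. Then lay the grater down on its side in the lower tier that the flap was covering, and leave the flap open; do not drop the grater or knock it off, and leave the jars and the mill where they are.

Things in the scene. Friction and masses are not known exactly. Their poses are not given: they have to be found in the camera images.
- organiser: Fixed light-wood utensil organiser, 120 x 200 mm. Origin: underside, centre of the covered bay (the lower tier). y is the long axis and points from the hinge end to the tongue end; z up. The bay is 110 (x) by 190 (y) mm inside, walls 5 mm thick, floor top at z = 5 mm, walls up to z = 61 mm.
- flap (a joint): Flap hinge angle: 0 = shut (lying over the bay), grows as the tongue end lifts, stop at 1.9. It swings freely and falls shut if let go below about 1.6; let go beyond upright (1.7 or more) it falls back on its stop and stays open. Its axis is the organiser's x direction.
- flap_hinge (a point): Middle of the flap's hinge line, at organiser (0, -100, 63.5) mm. The flap is a 120 x 200 x 5 mm wooden panel centred in thickness on this line, reaching 200 mm from the hinge, with an 8 mm high lip all round its upper side (top of the panel 2.5 mm above the hinge line).
- flap_tongue (a point): Grip point in the middle of the flap's tongue, 230 mm from the hinge line. The tongue is 30 mm wide (organiser x), 9 mm thick and stands out from the panel's free end from 200 to 254 mm from the hinge, with free space below it. Pinched across its 30 mm width, it can pivot between the fingers as the flap swings.
- grater: Box grater, steel with a black loop handle on top, 0.2 kg: a 50 x 50 x 120 mm square shaft (closed for grasping purposes; can be pinched across either pair of faces) plus the loop handle, 150 mm high in all. Origin: centre of its underside; z along its length towards the handle, x and y normal to the flat faces. The loop is 46 mm wide along x, 10 mm thick along y. It starts upright on the flap.
- grater_mid (a point): Point on the grater's axis 60 mm above its underside, the middle of the shaft; the same axes as the grater.
- honey_jar: Honey jar with a dark lid, 63 mm across, 94 mm high, beyond the organiser. Bystander. Origin: centre of its underside. (A wall cabinet hangs 0.46 m above the worktop to the left, its nearest corner at about x = 0.50, y = 0.42 m: keep the wrist clear of it.)
- salt_mill: Dark wooden mill, 58 mm across, 170 mm high, beyond the organiser. Bystander. Origin: centre of its underside.
- spice_jar: Spice jar with a white cap, 47 mm across, 98 mm high, on the strip in front of the sink. Bystander. Origin: centre of its underside.

How it is judged (in metres and radians):
On the way, in this order (a step that is already met when the one before it is completed fails the run):
1. the grater is lifted off the flap in the fingers (the middle of its shaft at least 12 mm higher than where it stood) (height (world z) of grater_mid above 0.138 m and contact force between grater and the fingers above 0.5 N and value of joint flap below 0.2 rad), for 0.1 s.
2. the grater is off the flap, set down on the worktop outside the organiser and let go, the flap still shut (height (world z) of grater_mid below 0.07 m and horizontal distance between grater_mid and flap_hinge above 0.06 m and (x of grater_mid in the frame of organiser below -0.08 m or x of grater_mid in the frame of organiser above 0.12 m or y of grater_mid in the frame of organiser below -0.12 m or y of grater_mid in the frame of organiser above 0.12 m) and contact force between grater and the fingers below 0.1 N and linear speed of grater below 0.03 m/s and value of joint flap below 0.2 rad), for 0.2 s.
3. the flap is lifted right over and stays open by itself, not touched (value of joint flap above 1.6 rad and contact force between organiser and the fingers below 0.1 N), for 0.2 s.
At the end, for the whole second after the job is handed in: The grater lies flat on its side (its length within 0.12 rad of level) on the floor of the bay: the middle of its shaft is within 40 mm across and 50 mm along of the bay's centre and below 38 mm above the worktop; it is released and at rest, and the flap stands open beyond 1.6 rad (x of grater_mid in the frame of organiser between -0.04 and 0.04 m and y of grater_mid in the frame of organiser between -0.05 and 0.05 m and z of grater_mid in the frame of organiser below 0.038 m and angle between grater's own z axis and vertical between 1.45 and 1.69 rad and linear speed of grater below 0.02 m/s and value of joint flap above 1.6 rad and contact force between grater and the fingers below 0.1 N); the robot touches nothing.
It fails at once if the grater is dropped (faster than 1.0 m/s) (linear speed of grater above 1 m/s).
It fails at once if a bystander is moved by more than 30 mm (distance of any of honey_jar, salt_mill, spice_jar from where it was at the start of the episode above 0.03 m).
It also fails if it takes over 72 s, if anything falls off the work surface, if the arm or the gripper's body presses on something with over 40 N, if the wrist force passes 120 N, or if a joint passes its speed limit or range.

## Working session

There is one attempt and no reset: what is moved stays moved. The work goes in short steps, Python scripts to look and compute and a shell command to move; the robot and the scene stay as the last step left them, time stands still between calls to the robot, and variables do not carry over. Pictures are saved under pics/ and viewed, at most 14 in all, crops included, and the job is handed in when it is done.

```bash
ls; mkdir -p pics
python3 - <<'E'
from cell import bot
import cv2
print(bot.get_state(), bot.tcp_to_tips)
for n in ("scene","side","wrist"):
    print(n, bot.camera_model(n))
for n in ("scene","side"):
    cv2.imwrite(f"pics/{n}0.png", bot.snapshot(n)[:,:,::-1])
E
```

```text
cell.py
drive.py
pics
{'t': 0.0, 'q': array([-6.78940729e+01,  1.83514736e+01,  8.97050218e+01,  4.60463456e-04,
        7.20413049e+01, -1.14680979e+00]), 'qd': array([ 0.05111332, -0.09768093,  0.04356215, -0.00159322,  0.03354513,
       -0.07248513]), 'effort': array([-1.40004140e-03, -4.12478507e+01, -2.31973082e+01,  7.22318399e-02,
        4.56927123e-02, -1.72741925e-04]), 'position': array([ 0.22682222, -0.52786429,  0.2211313 ]), 'tool_rot': array([[ 9.18773347e-01,  3.94784920e-01, -6.35271071e-04],
       [ 3.94785428e-01, -9.18771982e-01,  1.58433511e-03],
       [ 4.18023489e-05, -1.70644064e-03, -9.99998543e-01]]), 'force': array([-0.22927769, -0.77823911, -0.56410038]), 'ft_torque': array([ 0.00235695, -0.01863297,  0.01920687]), 'grasp_force': 0.0, 'gripper_width': 0.09116006952973656} 0.008
scene {'fov_y': 51.60694089368841, 'cx': 322.14077118356533, 'cy': 232.74749586324256, 'origin': array([ 0.22704159, -0.33033851,  0.8420629 ]), 'orientation': array([[ 0.74535202,  0.53772834, -0.39407942],
       [-0.
[... 163 characters left out ...]
4096118, 'origin': array([ 0.52023733, -0.65065932,  0.57301296]), 'orientation': array([[ 9.96361433e-01,  4.44463929e-02, -7.27214762e-02],
       [-8.52263064e-02,  5.25689227e-01, -8.46396664e-01],
       [ 6.09617904e-04,  8.49514776e-01,  5.27564473e-01]])}
wrist {'fov_y': 67.38840697802883, 'cx': 322.0529200188179, 'cy': 229.60496678251906, 'mount': array([[-3.00959468e-04,  9.63722382e-01,  2.66906501e-01,
         7.48561708e-02],
       [ 9.99999616e-01,  5.09766460e-04, -7.13036190e-04,
         7.21203845e-04],
       [-8.23228917e-04,  2.66906184e-01, -9.63722165e-01,
        -1.63423193e-01],
       [ 0.00000000e+00,  0.00000000e+00,  0.00000000e+00,
         1.00000000e+00]])}
```
View pics/scene0.png

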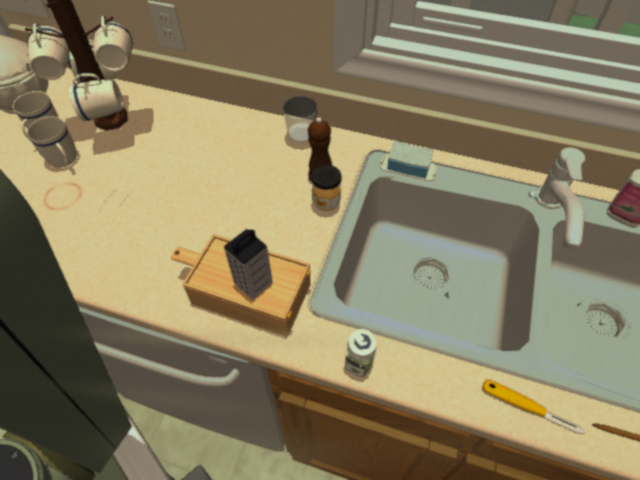

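View pics/side0.png

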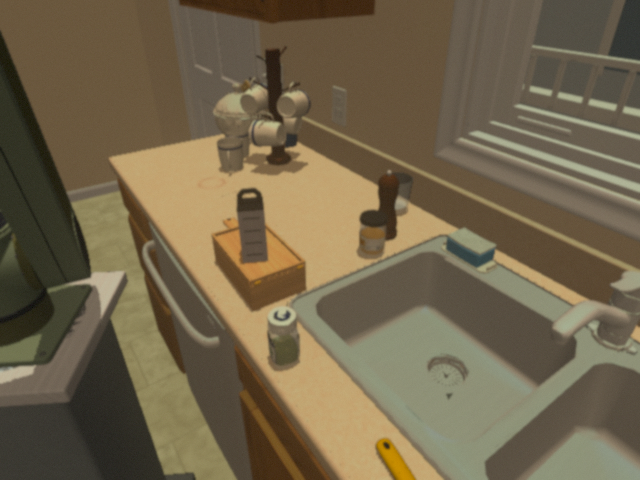

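Both views show the organiser with its tongue to the left: scene tongue ≈(180,257), side tongue ≈(230,222). The grater is at scene (248,265) and side (252,228). Next, an enlarged crop of both.

Run:
```python
import cv2,numpy as np
a=cv2.imread("pics/scene0.png")[222:342,165:325]; b=cv2.imread("pics/side0.png")[180:310,205:315]
A=cv2.resize(a,None,fx=5,fy=5,interpolation=cv2.INTER_CUBIC);B=cv2.resize(b,None,fx=4.6,fy=4.6,interpolation=cv2.INTER_CUBIC)
cv2.imwrite("pics/ca.png",A);cv2.imwrite("pics/cb.png",B);print(A.shape,B.shape)
```

```text
(600, 800, 3) (598, 506, 3)
```

View pics/ca.png

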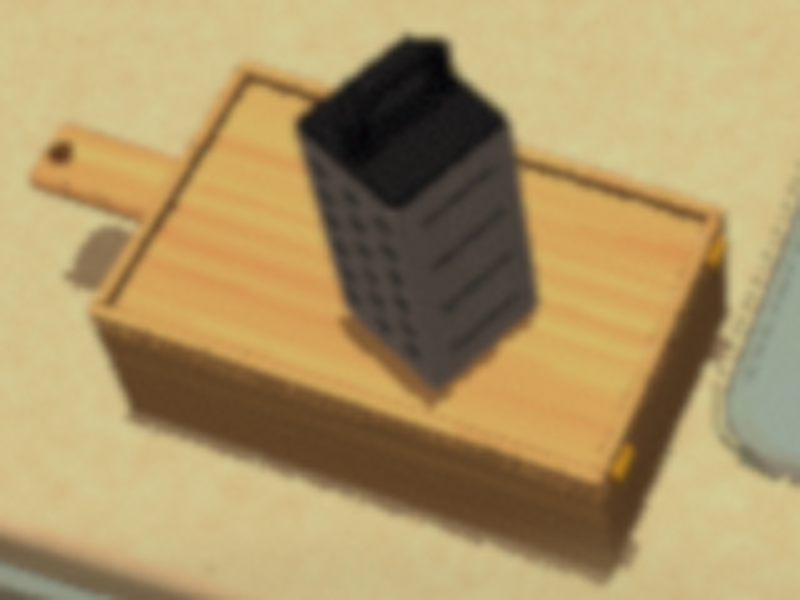

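View pics/cb.png

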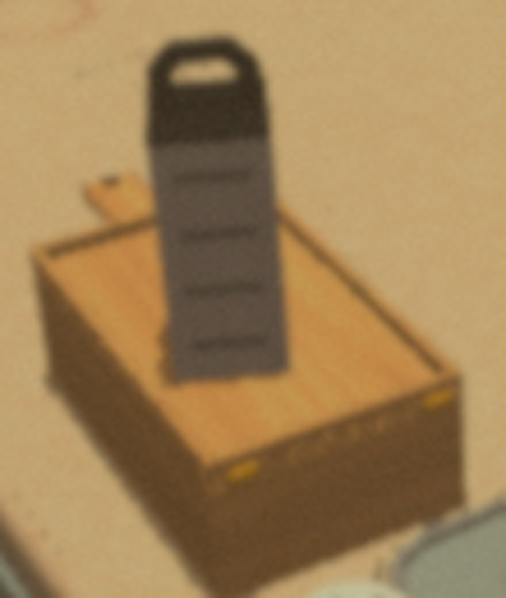

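```bash
cat > h.py <<'E'
import numpy as np
from cell import bot
def PX(n,pts,R=None,o=None):
    c=bot.camera_model(n); f=240/np.tan(np.radians(c["fov_y"]/2))
    p=(np.atleast_2d(pts)-c["origin"])@c["orientation"]
    return np.c_[c["cx"]+f*p[:,0]/-p[:,2], c["cy"]-f*p[:,1]/-p[:,2]]
def ray(n,px):
    c=bot.camera_model(n); f=240/np.tan(np.radians(c["fov_y"]/2))
    d=c["orientation"]@np.array([(px[0]-c["cx"])/f,-(px[1]-c["cy"])/f,-1]); return c["origin"],d/np.linalg.norm(d)
def tri(a,b):
    A=np.zeros((3,3));v=np.zeros(3);L=[]
    for n,px in (("scene",a),("side",b)):
        o,d=ray(n,px);M=np.eye(3)-np.outer(d,d);A+=M;v+=M@o;L.append((o,M))
    X=np.linalg.solve(A,v);return X,[np.linalg.norm(M@(X-o)) for o,M in L]
E
python3 - <<'E'
from h import *
from scipy.optimize import least_squares
sc=lambda p:np.array(p)/5+[165,222]; sd=lambda p:np.array(p)/4.6+[205,180]
P=dict(tn=((95,312),(36,255)),hn=((607,485),(207,468)),hf=((720,212),(460,378)),tipn=((30,182),(85,187)),tipf=((65,125),(133,177)),hnb=((605,578),(222,597)),tnb=((135,415),(50,385)),
 gPb=((437,390),(180,380)),gQb=((535,303),(288,372)),gPt=((400,208),(147,140)),gQt=((510,125),(270,135)))
for k,(a,b) in P.items():
    X,r=tri(sc(a),sd(b));print(k,X.round(4),np.round(r,4))
M=dict(tn=(-.06,.1,.074),hn=(-.06,-.1,.074),hf=(.06,-.1,.074),tipn=(-.015,.154,.068),tipf=(.015,.154,.068),hnb=(-.06,-.1,0),tnb=(-.06,.1,0))
def T(v,m): c,s=np.cos(v[3]),np.sin(v[3]);return np.array(m)@np.array([[c,s,0],[-s,c,0],[0,0,1]])+v[:3]
def fit(M,v0):
    ks=list(M);m=np.array([M[k] for k in ks])
    r=lambda v:np.r_[PX("scene",T(v,m))-[sc(P[k][0]) for k in ks],PX("side",T(v,m))-[sd(P[k][1]) for k in ks]].ravel()
    s=least_squares(r,v0,loss="soft_l1");print(s.x.round(4),np.degrees(s.x[3]));print(r(s.x).reshape(2,-1,2).round(1).tolist());return s.x
fit(M,[.5,.05,0,0])
# PQ face: normal = -y of grater (or +y): P at x=-25
fit(dict(gPb=(-.025,-.025,0),gQb=(.025,-.025,0),gPt=(-.025,-.025,.12),gQt=(.025,-.025,.12)),[.5,.05,.066,0])
E
```

```text
tn [0.3445 0.1765 0.0684] [0.0009 0.0009]
hn [ 0.4362 -0.0027  0.0749] [0.0005 0.0005]
hf [0.5396 0.0578 0.0695] [0.0008 0.0008]
tipn [0.3586 0.2438 0.0652] [0.0021 0.0021]
tipf [0.3818 0.2588 0.0623] [0.0008 0.0008]
hnb [0.4339 0.0014 0.0019] [0.0027 0.0027]
tnb [ 0.342   0.1754 -0.0057] [0.0004 0.0004]
gPb [0.4185 0.0706 0.0661] [0.0018 0.0018]
gQb [0.4656 0.0751 0.0652] [0.0006 0.0006]
gPt [0.4183 0.0672 0.1865] [0.0006 0.0006]
gQt [0.4658 0.0717 0.1834] [0.0016 0.0016]
[ 0.4419  0.1167 -0.0048  0.489 ] 28.016485998862663
[[[-1.2, 0.0], [-0.9, 0.2], [1.6, -0.6], [-0.8, -0.4], [0.3, -1.3], [2.0, -0.2], [-0.4, -0.9]], [[-1.5, -0.1], [-0.0, 1.6], [0.9, 0.7], [-1.5, 1.0], [0.2, -0.4], [0.2, 3.8], [-0.1, -0.6]]]
[0.4401 0.0968 0.0646 0.0819] 4.69268973564892
[[[0.1, 0.1], [1.2, -0.2], [-1.2, -0.3], [0.1, -2.6]], [[-1.3, 1.4], [0.5, 0.7], [-0.6, 0.5], [-0.0, -0.6]]]
```

The crops give clean corners. The triangulated heights check out: grater foot ≈0.066 (expected 0.066), shaft top ≈0.186, lip ≈0.07. The organiser is at about (0.442, 0.117) with yaw 28°, and the grater at (0.440, 0.097) with yaw 4.7°.

Plan: pinch the grater with the tool tilted 45°, lay it on the worktop to the left, open the flap, then carry the grater into the bay from above.

```bash
cat >> h.py <<'E'
from scipy.spatial.transform import Rotation as Ro
def tool(yaw,tilt):  # tool y at yaw; tilt>0: fingers lean toward the left
    y=np.radians(yaw);t=np.radians(tilt)
    L=np.array([-np.sin(y),np.cos(y),0]);Y=np.array([np.cos(y),np.sin(y),0])
    z=np.sin(t)*L-np.cos(t)*np.array([0,0,1.]);return np.c_[np.cross(Y,z),Y,z]
def plan(G,R,back=0,start=None,N=None):
    """constant row to bring grasp point to G (backed off), orientation R"""
    if start is None: s=bot.get_state();start=(s["position"],s["tool_rot"])
    p0,R0=start;p1=np.array(G)+R[:,2]*(.011-back)
    w=Ro.from_matrix(R0.T@R).as_rotvec();d=p1-p0
    n=N or int(np.ceil(max(np.degrees(np.linalg.norm(w))/7.0,np.linalg.norm(d)/.039,1)))
    S=sum(R0@Ro.from_rotvec(w*k/n).as_matrix() for k in range(n))
    print(n,"rows",(np.linalg.solve(S,d)).round(4).tolist(),np.degrees(w/n).round(2).tolist(),"|d|",np.linalg.norm(d).round(3))
    return p1,R
E
python3 - <<'E'
from h import *
G=[.440,.097,.151];R=tool(4.7,45)
a=plan(G,R,.13);b=plan(G,R,0,a)
E
```

```text
15 rows [0.039, -0.0083, 0.0147] [1.86, 2.59, -4.5] |d| 0.584
4 rows [0.0, 0.0, 0.0325] [0.0, 0.0, 0.0] |d| 0.13
```

Run:
```python
from h import *
a=plan([.43,.0,.30],tool(4.7,0))
b=plan([.440,.097,.151],tool(4.7,45),.13,a)
```

```text
15 rows [0.0393, -0.0086, -0.0045] [-0.0, -0.0, -4.76] |d| 0.57
7 rows [-0.001, 0.0026, 0.008] [-0.0, 6.43, -0.0] |d| 0.058
```

```bash
for i in 1 2 3; do python3 drive.py '[[0.0393,-0.0086,-0.0045,0,0,-4.76],[0.0393,-0.0086,-0.0045,0,0,-4.76],[0.0393,-0.0086,-0.0045,0,0,-4.76],[0.0393,-0.0086,-0.0045,0,0,-4.76],[0.0393,-0.0086,-0.0045,0,0,-4.76]]' 0.091; done
python3 - <<'E'
from h import *
b=plan([.440,.097,.151],tool(4.7,45),.13)
E
```

```text
t: 0.52
position: [0.3691, -0.3854, 0.2441]
tool_rot: [[0.679, 0.734, -0.0], [0.734, -0.679, 0.0], [0.0, -0.0, -1.0]]
force: [-0.2, -0.4, 0.8]
gripper_width: 0.0904
grasp_force: 0.0
t: 0.93
position: [0.4404, -0.1985, 0.2667]
tool_rot: [[0.324, 0.946, -0.0], [0.946, -0.324, 0.0], [0.0, -0.0, -1.0]]
force: [1.5, 0.4, 0.4]
gripper_width: 0.0904
grasp_force: 0.0
t: 1.35
position: [0.43, 0.0011, 0.2893]
tool_rot: [[-0.085, 0.996, -0.0], [0.996, 0.085, 0.0], [0.0, -0.0, -1.0]]
force: [-0.4, 0.6, -0.0]
gripper_width: 0.0913
grasp_force: 0.0
7 rows [-0.0012, 0.0025, 0.008] [-0.01, 6.43, 0.02] |d| 0.058
```

```bash
python3 drive.py '[[-0.001,0.0026,0.008,0,6.43,0],[-0.001,0.0026,0.008,0,6.43,0],[-0.001,0.0026,0.008,0,6.43,0],[-0.001,0.0026,0.008,0,6.43,0]]' >/dev/null
python3 drive.py '[[-0.001,0.0026,0.008,0,6.43,0],[-0.001,0.0026,0.008,0,6.43,0],[-0.001,0.0026,0.008,0,6.43,0],[0,0,0,0,0,0]]'
python3 - <<'E'
from h import *
import cv2
print(bot.get_state()["q"].round(1))
cv2.imwrite("pics/w1.png",bot.snapshot("wrist")[:,:,::-1])
plan([.440,.097,.151],tool(4.7,45),0)
E
```

```text
t: 2.02
position: [0.4468, 0.0107, 0.2316]
tool_rot: [[-0.048, 0.997, -0.061], [0.702, 0.077, 0.708], [0.711, -0.009, -0.703]]
force: [0.1, -0.3, -1.3]
gripper_width: 0.0912
grasp_force: 0.0
[-26.6  17.4 104.7  37.3  86.6 -43. ]
4 rows [0.0006, 0.0, 0.0325] [-0.03, -0.02, -0.1] |d| 0.13
```

View pics/w1.png

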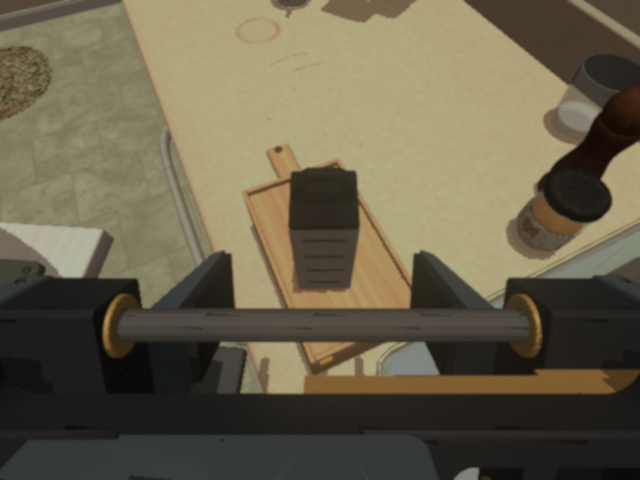

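The grater sits centred between the fingers (columns 290–358, fingers at 232 and 413) and square to the tool. I'll advance and grip.

```bash
python3 drive.py '[[0,0,0.0325,0,0,0],[0,0,0.0325,0,0,0],[0,0,0.0325,0,0,0],[0,0,0.0325,0,0,0],[0,0,0,0,0,0]]'
python3 drive.py '[[0,0,0,0,0,0],[0,0,0,0,0,0],[0,0,0,0,0,0],[0,0,0,0,0,0],[0,0,0,0,0,0]]' 0.03 30
python3 drive.py '[[0,0,0,0,0,0],[0,0,0,0,0,0]]'
python3 - <<'E'
from h import *
p=bot.get_state();G=p["position"]-.011*p["tool_rot"][:,2]
a=plan(G+[0,0,.12],tool(4.7,45))
b=plan([.40,.25,.26],tool(28,0),0,a)
E
```

```text
t: 2.48
position: [0.4366, 0.1072, 0.1421]
tool_rot: [[-0.057, 0.996, -0.065], [0.705, 0.086, 0.704], [0.707, -0.005, -0.707]]
force: [-1.0, -0.9, -0.0]
gripper_width: 0.0908
grasp_force: 0.0
t: 2.9
position: [0.4409, 0.1031, 0.1445]
tool_rot: [[-0.058, 0.997, -0.055], [0.705, 0.08, 0.704], [0.706, 0.002, -0.708]]
force: [-0.3, 0.0, 0.2]
gripper_width: 0.0604
grasp_force: 0.0
t: 3.07
position: [0.4404, 0.1034, 0.144]
tool_rot: [[-0.057, 0.997, -0.056], [0.705, 0.08, 0.705], [0.707, 0.001, -0.707]]
force: [-0.8, -1.7, 2.4]
gripper_width: 0.05
grasp_force: 30.0
4 rows [0.0212, 0.0, -0.0212] [0.02, 0.0, -0.01] |d| 0.12
8 rows [0.0169, -0.0003, 0.0101] [1.14, -5.55, -2.76] |d| 0.153
```

```bash
python3 drive.py '[[0.021,0,-0.021,0,0,0],[0.021,0,-0.021,0,0,0],[0.021,0,-0.021,0,0,0],[0.021,0,-0.021,0,0,0]]'
python3 drive.py '[[0.0169,0,0.0101,1.14,-5.55,-2.76],[0.0169,0,0.0101,1.14,-5.55,-2.76],[0.0169,0,0.0101,1.14,-5.55,-2.76],[0.0169,0,0.0101,1.14,-5.55,-2.76]]'
python3 drive.py '[[0.0169,0,0.0101,1.14,-5.55,-2.76],[0.0169,0,0.0101,1.14,-5.55,-2.76],[0.0169,0,0.0101,1.14,-5.55,-2.76],[0.0169,0,0.0101,1.14,-5.55,-2.76]]'
python3 - <<'E'
from h import *
a=plan([.39,.39,.20],tool(28,-45))
b=plan([.39,.39,.04],tool(28,-45),0,a)
E
```

```text
t: 3.4
position: [0.4396, 0.1033, 0.263]
tool_rot: [[-0.056, 0.997, -0.058], [0.706, 0.081, 0.704], [0.706, -0.002, -0.708]]
force: [0.0, 0.2, -3.4]
gripper_width: 0.0497
grasp_force: 30.0
t: 3.73
position: [0.4285, 0.1804, 0.271]
tool_rot: [[-0.275, 0.959, -0.068], [0.884, 0.28, 0.373], [0.377, 0.043, -0.925]]
force: [-0.8, 0.2, -3.9]
gripper_width: 0.0498
grasp_force: 30.0
t: 4.07
position: [0.4021, 0.2517, 0.2481]
tool_rot: [[-0.47, 0.883, 0.004], [0.883, 0.47, -0.004], [-0.005, 0.002, -1.0]]
force: [0.4, -0.6, -4.1]
gripper_width: 0.0496
grasp_force: 30.0
7 rows [0.0193, 0.0078, 0.0019] [0.02, -6.39, -0.0] |d| 0.143
5 rows [0.0226, -0.0, 0.0226] [0.0, 0.0, 0.0] |d| 0.16
```

```bash
python3 drive.py '[[0.0193,0.0078,0.0019,0,-6.39,0],[0.0193,0.0078,0.0019,0,-6.39,0],[0.0193,0.0078,0.0019,0,-6.39,0],[0.0193,0.0078,0.0019,0,-6.39,0]]' >/dev/null
python3 drive.py '[[0.0193,0.0078,0.0019,0,-6.39,0],[0.0193,0.0078,0.0019,0,-6.39,0],[0.0193,0.0078,0.0019,0,-6.39,0]]'
python3 drive.py '[[0.0226,0,0.0226,0,0,0],[0.0226,0,0.0226,0,0,0],[0.0226,0,0.0226,0,0,0],[0.0226,0,0.0226,0,0,0],[0,0,0,0,0,0]]'
python3 - <<'E'
from h import *
import cv2
s=bot.get_state();print((s["position"]-.011*s["tool_rot"][:,2]).round(4),s["q"].round(1))
a=cv2.hconcat([cv2.resize(bot.snapshot(n)[:,:,::-1][80:380,60:460],(400,300)) for n in ("scene","side")]);cv2.imwrite("pics/l1.png",a)
E
```

```text
t: 4.65
position: [0.3935, 0.3846, 0.1916]
tool_rot: [[-0.331, 0.883, 0.333], [0.626, 0.47, -0.623], [-0.706, 0.002, -0.708]]
force: [1.7, -0.1, -2.9]
gripper_width: 0.0497
grasp_force: 30.0
t: 5.07
position: [0.3916, 0.3806, 0.0578]
tool_rot: [[-0.338, 0.884, 0.324], [0.622, 0.468, -0.628], [-0.706, -0.011, -0.708]]
force: [0.2, -0.9, -3.3]
gripper_width: 0.0499
grasp_force: 30.0
[0.388  0.3875 0.0656] [ 63.   39.   95.5 -35.8  78.3  52.9]
```

View pics/l1.png

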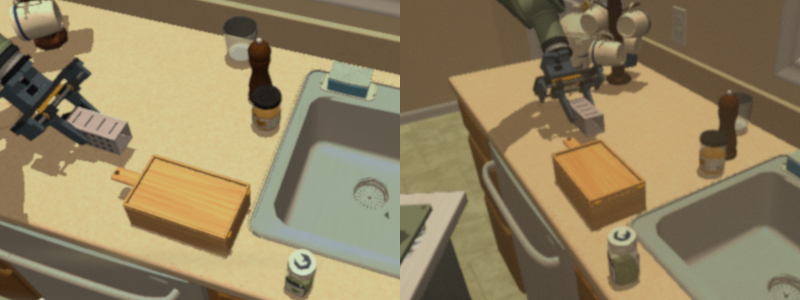

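The grater is held level above the worktop left of the tongue (crop ≈(100,128)), and the flap is now clear. I'll lower it slowly until it touches.

```bash
python3 drive.py '[[0.011,0,0.011,0,0,0],[0.008,0,0.008,0,0,0],[0.004,0,0.004,0,0,0],[0,0,0,0,0,0]]'
python3 drive.py '[[0.0015,0,0.0015,0,0,0],[0.0015,0,0.0015,0,0,0],[0,0,0,0,0,0]]'
python3 drive.py '[[0.0015,0,0.0015,0,0,0],[0.0015,0,0.0015,0,0,0],[0,0,0,0,0,0]]'
```

```text
t: 5.5
position: [0.3936, 0.3827, 0.0309]
tool_rot: [[-0.333, 0.884, 0.329], [0.627, 0.468, -0.623], [-0.704, -0.001, -0.71]]
force: [0.1, 0.8, -3.8]
gripper_width: 0.0502
grasp_force: 30.0
t: 5.75
position: [0.394, 0.3833, 0.0275]
tool_rot: [[-0.332, 0.883, 0.33], [0.628, 0.468, -0.622], [-0.704, 0.001, -0.71]]
force: [-1.0, 0.1, -2.3]
gripper_width: 0.0497
grasp_force: 30.0
t: 6.0
position: [0.3938, 0.3832, 0.023]
tool_rot: [[-0.333, 0.883, 0.33], [0.627, 0.468, -0.622], [-0.704, 0.0, -0.71]]
force: [0.2, -0.2, -3.6]
gripper_width: 0.0498
grasp_force: 30.0
```

```bash
python3 drive.py '[[0.0015,0,0.0015,0,0,0],[0.0007,0,0.0007,0,0,0],[0,0,0,0,0,0]]'
python3 drive.py '[[0.0015,0,0.0015,0,0,0],[0,0,0,0,0,0]]'
```

```text
t: 6.25
position: [0.3939, 0.3832, 0.02]
tool_rot: [[-0.332, 0.883, 0.33], [0.627, 0.469, -0.622], [-0.704, 0.0, -0.71]]
force: [0.7, -0.0, -4.0]
gripper_width: 0.05
grasp_force: 30.0
t: 6.42
position: [0.3941, 0.3832, 0.0196]
tool_rot: [[-0.331, 0.883, 0.331], [0.626, 0.468, -0.623], [-0.706, 0.001, -0.708]]
force: [-1.7, 0.1, 5.1]
gripper_width: 0.0501
grasp_force: 30.0
```

Contact felt. Release and back off.

```bash
python3 drive.py '[[0,0,0,0,0,0],[0,0,0,0,0,0],[0,0,0,0,0,0],[0,0,0,0,0,0]]' 0.08
python3 drive.py '[[0,0,-0.03,0,0,0],[0,0,-0.04,0,0,0],[0,0,-0.04,0,0,0]]'
python3 - <<'E'
from h import *
import cv2
T=lambda y:np.array([.442-np.sin(np.radians(28))*y,.117+np.cos(np.radians(28))*y])
a=plan([*T(.13),.22],tool(28,0))
b=plan([*T(.13),.0635],tool(28,0),0,a)
c=cv2.hconcat([bot.snapshot("scene")[110:290,60:220],bot.snapshot("side")[110:290,180:340]])[:,:,::-1]
cv2.imwrite("pics/l2.png",cv2.resize(c,None,fx=2.5,fy=2.5,interpolation=cv2.INTER_CUBIC))
E
```

```text
t: 6.75
position: [0.394, 0.3832, 0.0181]
tool_rot: [[-0.332, 0.883, 0.33], [0.627, 0.468, -0.622], [-0.704, 0.0, -0.71]]
force: [-0.6, 0.2, -0.1]
gripper_width: 0.0737
grasp_force: 0.1
t: 7.0
position: [0.3571, 0.4513, 0.0966]
tool_rot: [[-0.333, 0.884, 0.328], [0.626, 0.467, -0.624], [-0.705, -0.002, -0.709]]
force: [0.9, 1.1, -0.0]
gripper_width: 0.0799
grasp_force: 0.0
7 rows [-0.0342, -0.0117, -0.0018] [-0.02, 6.41, -0.01] |d| 0.248
5 rows [0.0, 0.0, 0.0313] [0.0, 0.0, 0.0] |d| 0.156
```

View pics/l2.png

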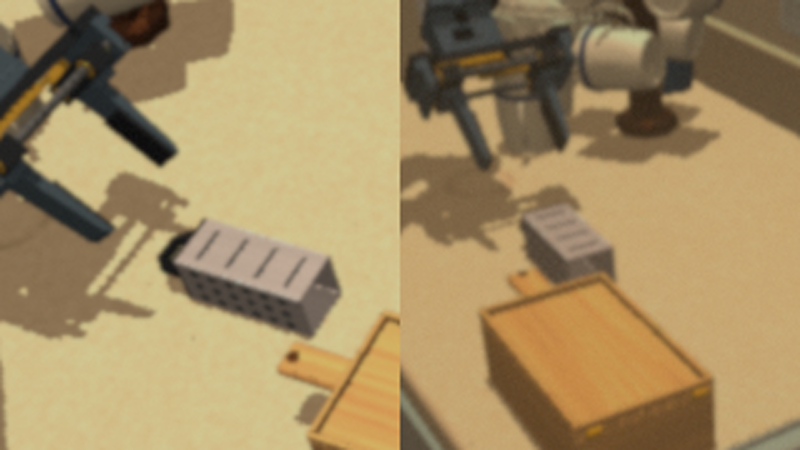

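The grater lies flat on its side, handle left and clear of the tongue; the tongue tip corners at scene (171,258) and (176,247) match the model. Moving above the tongue.

```bash
python3 drive.py '[[-0.0342,-0.0117,-0.0018,0,6.41,0],[-0.0342,-0.0117,-0.0018,0,6.41,0],[-0.0342,-0.0117,-0.0018,0,6.41,0],[-0.0342,-0.0117,-0.0018,0,6.41,0]]' 0.06 >/dev/null
python3 drive.py '[[-0.0342,-0.0117,-0.0018,0,6.41,0],[-0.0342,-0.0117,-0.0018,0,6.41,0],[-0.0342,-0.0117,-0.0018,0,6.41,0],[0,0,0,0,0,0]]'
python3 - <<'E'
from h import *
import cv2
T=lambda y:np.array([.442-np.sin(np.radians(28))*y,.117+np.cos(np.radians(28))*y])
b=plan([*T(.13),.0635],tool(28,0),0)
s=bot.get_state();print(s["q"].round(1))
m=bot.camera_model("wrist");f=240/np.tan(np.radians(m["fov_y"]/2))
for y,x in ((.154,-.015),(.154,.015),(.1,-.015),(.1,.015)):
    c,sn=np.cos(np.radians(28)),np.sin(np.radians(28))
    P=np.array([.442+c*x-sn*y,.117+sn*x+c*y,.068]);t=s["tool_rot"].T@(P-s["position"])
    q=np.linalg.inv(m["mount"])@np.r_[t,1];print((m["cx"]+f*q[0]/-q[2]).round(1),(m["cy"]-f*q[1]/-q[2]).round(1))
cv2.imwrite("pics/w2.png",bot.snapshot("wrist")[:,:,::-1])
E
```

```text
t: 7.77
position: [0.3841, 0.2236, 0.2085]
tool_rot: [[-0.454, 0.891, 0.004], [0.891, 0.454, -0.008], [-0.009, 0.001, -1.0]]
force: [-0.9, 0.7, -0.5]
gripper_width: 0.0602
grasp_force: 0.0
5 rows [0.0019, 0.0002, 0.0312] [0.0, 0.1, -0.2] |d| 0.156
[ 29.1   7.1 106.7  -0.6  66.2   2.3]
305.4 180.0
340.9 179.4
307.2 241.0
341.2 240.4
```

View pics/w2.png

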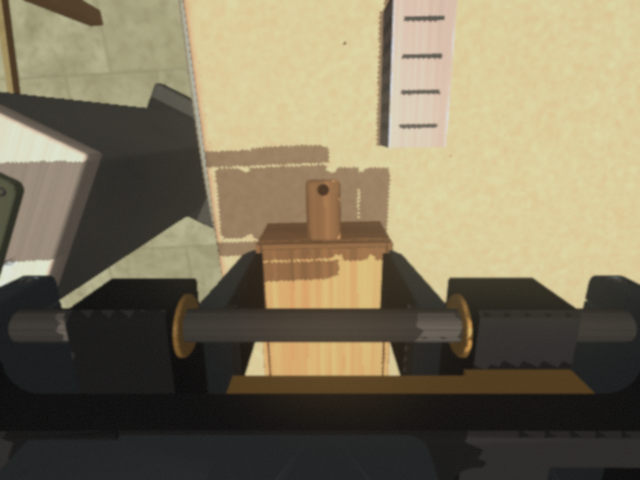

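The predicted tongue corners (305–341, tip row 180) match the picture (306–340, 180). Descend and pinch.

```bash
python3 drive.py '[[0.002,0,0.031,0,0,-0.2],[0.002,0,0.031,0,0,-0.2],[0.002,0,0.031,0,0,-0.2],[0.002,0,0.031,0,0,-0.2],[0.002,0,0.030,0,0,-0.1]]'
python3 drive.py '[[0,0,0,0,0,0],[0,0,0,0,0,0],[0,0,0,0,0,0],[0,0,0,0,0,0],[0,0,0,0,0,0]]' 0.015 25
python3 - <<'E'
from h import *
s=bot.get_state();R=s["tool_rot"];G=s["position"]-.011*R[:,2]
y=np.array([-np.sin(np.radians(28)),np.cos(np.radians(28))])
print(G,y@(G[:2]-[.442,.117]))
th=np.linspace(0,1.82,13);P=np.c_[.23*np.cos(th),.23*np.sin(th)]
print(np.diff(P,axis=0).round(4).tolist())
E
```

```text
t: 8.23
position: [0.3751, 0.2427, 0.0509]
tool_rot: [[-0.484, 0.875, 0.001], [0.875, 0.484, -0.008], [-0.008, -0.003, -1.0]]
force: [0.1, 0.4, -0.0]
gripper_width: 0.0602
grasp_force: 0.0
t: 8.65
position: [0.3755, 0.242, 0.0543]
tool_rot: [[-0.482, 0.876, 0.0], [0.876, 0.482, -0.007], [-0.007, -0.003, -1.0]]
force: [-4.0, -1.4, 6.6]
gripper_width: 0.03
grasp_force: 25.6
[0.37544613 0.24211228 0.06531574] 0.1417127302339867
[[-0.0026, 0.0347], [-0.0079, 0.034], [-0.0129, 0.0324], [-0.0176, 0.0301], [-0.022, 0.027], [-0.0258, 0.0234], [-0.0291, 0.0192], [-0.0316, 0.0146], [-0.0335, 0.0097], [-0.0346, 0.0045], [-0.0348, -0.0008], [-0.0343, -0.006]]
```

Gripped 12 mm too far out and 0.8° off in yaw. I'll regrip to get the arc true.

```bash
python3 drive.py '[[0,0,0,0,0,0],[0,0,0,0,0,0],[-0.006,0,0,0,0,0.4],[-0.006,0,0.001,0,0,0.4],[0,0,0,0,0,0]]' 0.05
python3 drive.py '[[0,0,0,0,0,0],[0,0,0,0,0,0],[0,0,0,0,0,0],[0,0,0,0,0,0]]' 0.015 25
python3 - <<'E'
from h import *
s=bot.get_state();R=s["tool_rot"];G=s["position"]-.011*R[:,2]
y=np.array([-np.sin(np.radians(28)),np.cos(np.radians(28))])
print(G,y@(G[:2]-[.442,.117]),np.degrees(np.arctan2(R[1,1],R[0,1])))
E
```

```text
t: 9.07
position: [0.383, 0.231, 0.0523]
tool_rot: [[-0.469, 0.883, 0.003], [0.883, 0.469, -0.007], [-0.007, -0.0, -1.0]]
force: [-0.4, -0.1, -0.3]
gripper_width: 0.0498
grasp_force: 0.0
t: 9.4
position: [0.3813, 0.2312, 0.0521]
tool_rot: [[-0.47, 0.883, 0.0], [0.882, 0.47, -0.008], [-0.007, -0.004, -1.0]]
force: [-2.0, -1.4, 2.6]
gripper_width: 0.03
grasp_force: 25.0
[0.38130444 0.23127663 0.06305452] 0.12939511334068898 28.052608814194517
```

Good: 0.1294 along, yaw 28.05°. Swing along the arc.

```bash
python3 drive.py '[[-0.0026,0,-0.0347,0,0,0],[-0.0079,0,-0.034,0,0,0],[-0.0129,0,-0.0324,0,0,0],[0,0,0,0,0,0]]'
python3 drive.py '[[-0.0176,0,-0.0301,0,0,0],[-0.022,0,-0.027,0,0,0],[-0.0258,0,-0.0234,0,0,0],[0,0,0,0,0,0]]'
python3 - <<'E'
from h import *
s=bot.get_state();R=s["tool_rot"];G=s["position"]-.011*R[:,2]
y=np.array([-np.sin(np.radians(28)),np.cos(np.radians(28))])
a=y@(G[:2]-[.442,.117])+.1;b=G[2]-.0635;print(a,b,np.hypot(a,b),np.arctan2(b,a),s["q"].round(1))
E
```

```text
t: 9.73
position: [0.3928, 0.2097, 0.1573]
tool_rot: [[-0.47, 0.883, 0.003], [0.883, 0.47, -0.009], [-0.009, -0.002, -1.0]]
force: [-5.6, -1.6, 0.8]
gripper_width: 0.0296
grasp_force: 25.0
t: 10.07
position: [0.424, 0.1512, 0.2374]
tool_rot: [[-0.469, 0.883, 0.003], [0.883, 0.469, -0.01], [-0.01, -0.002, -1.0]]
force: [-7.5, -1.6, 4.1]
gripper_width: 0.0298
grasp_force: 25.0
0.13877704032425875 0.18488804484806123 0.23117667713006787 0.926911073053009 [ 18.6   6.4 103.2  -0.6  70.4  -9.1]
```

```bash
python3 drive.py '[[-0.0291,0,-0.0192,0,0,0],[-0.0316,0,-0.0146,0,0,0],[-0.0335,0,-0.0097,0,0,0],[0,0,0,0,0,0]]'
python3 drive.py '[[-0.0346,0,-0.0045,0,0,0],[-0.0348,0,0.0008,0,0,0],[-0.0343,0,0.006,0,0,0],[0,0,0,0,0,0]]'
python3 - <<'E'
from h import *
s=bot.get_state();R=s["tool_rot"];G=s["position"]-.011*R[:,2]
y=np.array([-np.sin(np.radians(28)),np.cos(np.radians(28))])
a=y@(G[:2]-[.442,.117])+.1;b=G[2]-.0635;print(a,b,np.hypot(a,b),np.arctan2(b,a),s["q"].round(1))
E
```

```text
t: 10.4
position: [0.4687, 0.0675, 0.2802]
tool_rot: [[-0.467, 0.884, 0.002], [0.884, 0.467, -0.01], [-0.01, -0.003, -1.0]]
force: [-6.9, -1.8, 6.9]
gripper_width: 0.0298
grasp_force: 25.0
t: 10.73
position: [0.5182, -0.0254, 0.2772]
tool_rot: [[-0.467, 0.884, 0.003], [0.884, 0.467, -0.013], [-0.013, -0.003, -1.0]]
force: [-4.3, -5.6, 6.3]
gripper_width: 0.03
grasp_force: 25.0
-0.061367273842353964 0.22473347012089767 0.23296153092607988 1.8373644708785617 [ -3.6  11.3  91.3  -0.7  77.2 -31.3]
```

Flap at about 1.84 rad. Release, rise, and check.

```bash
python3 drive.py '[[0,0,0,0,0,0],[0,0,0,0,0,0],[0,0,0,0,0,0]]' 0.065
python3 drive.py '[[0,0,-0.02,0,0,0],[0,0,-0.03,0,0,0],[0,0,-0.03,0,0,0],[0,0,0,0,0,0]]'
python3 - <<'E'
from h import *
import cv2
u=np.array([-np.sin(np.radians(28)),np.cos(np.radians(28))]);g=np.array([.3904,.390])-.017*u
print(g)
a=plan([*g,.20],tool(28,0));b=plan([*g,.028],tool(28,0),0,a)
c=cv2.hconcat([bot.snapshot("scene")[110:350,60:340],bot.snapshot("side")[110:350,180:460]])[:,:,::-1]
cv2.imwrite("pics/o1.png",cv2.resize(c,None,fx=1.4,fy=1.4))
E
```

```text
t: 10.98
position: [0.5165, -0.0192, 0.2767]
tool_rot: [[-0.47, 0.882, 0.002], [0.882, 0.47, -0.006], [-0.007, -0.001, -1.0]]
force: [0.1, -0.8, 0.1]
gripper_width: 0.0468
grasp_force: 0.0
t: 11.32
position: [0.5185, -0.0183, 0.3629]
tool_rot: [[-0.471, 0.882, 0.014], [0.882, 0.471, -0.007], [-0.013, 0.009, -1.0]]
force: [0.5, 0.8, 0.6]
gripper_width: 0.065
grasp_force: 0.0
[0.39838102 0.37498989]
12 rows [0.0337, 0.0065, 0.0143] [0.04, 0.06, 0.01] |d| 0.446
5 rows [0.0, 0.0, 0.0344] [0.0, 0.0, 0.0] |d| 0.172
```

View pics/o1.png

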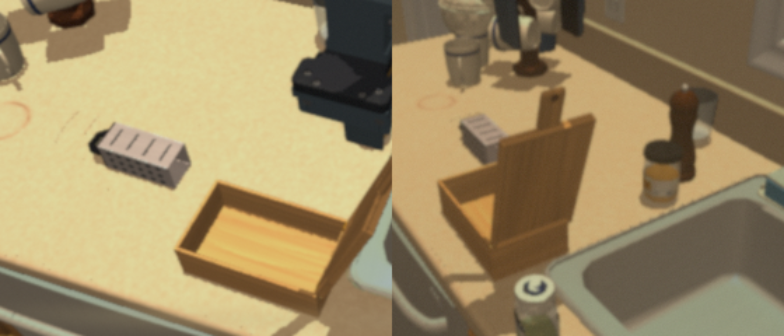

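The flap stands open by itself, the bay is empty and the grater is undisturbed. Moving above the grater.

```bash
for i in 1 2 3; do python3 drive.py '[[0.0337,0.0065,0.0143,0,0,0],[0.0337,0.0065,0.0143,0,0,0],[0.0337,0.0065,0.0143,0,0,0],[0.0337,0.0065,0.0143,0,0,0]]' 0.082 | head -3; done
python3 drive.py '[[0,0,0,0,0,0],[0,0,0,0,0,0]]' >/dev/null
python3 - <<'E'
from h import *
import cv2
s=bot.get_state();m=bot.camera_model("wrist");f=240/np.tan(np.radians(m["fov_y"]/2))
u=np.array([-np.sin(np.radians(28)),np.cos(np.radians(28))]);w=np.array([u[1],-u[0]]);mid=np.array([.3904,.390])-.025*u
for a,b in ((-.06,-.025),(-.06,.025),(.06,-.025),(.06,.025)):
    P=np.r_[mid+a*u+b*w,.05];q=np.linalg.inv(m["mount"])@np.r_[s["tool_rot"].T@(P-s["position"]),1];print((m["cx"]+f*q[0]/-q[2]).round(1),(m["cy"]-f*q[1]/-q[2]).round(1))
cv2.imwrite("pics/w3.png",bot.snapshot("wrist")[:,:,::-1])
plan([*(mid+.008*u),.028],tool(28,0))
E
```

```text
t: 11.75
position: [0.4744, 0.113, 0.2966]
tool_rot: [[-0.47, 0.883, -0.0], [0.883, 0.47, -0.007], [-0.006, -0.004, -1.0]]
t: 12.08
position: [0.4337, 0.2438, 0.2385]
tool_rot: [[-0.471, 0.882, -0.0], [0.882, 0.471, -0.008], [-0.007, -0.004, -1.0]]
t: 12.42
position: [0.3933, 0.3743, 0.1802]
tool_rot: [[-0.471, 0.882, 0.0], [0.882, 0.471, -0.009], [-0.008, -0.004, -1.0]]
301.0 295.3
357.0 295.7
299.2 158.9
361.6 159.2
5 rows [0.0001, 0.001, 0.0328] [-0.05, 0.1, 0.03] |d| 0.164
```

View pics/w3.png

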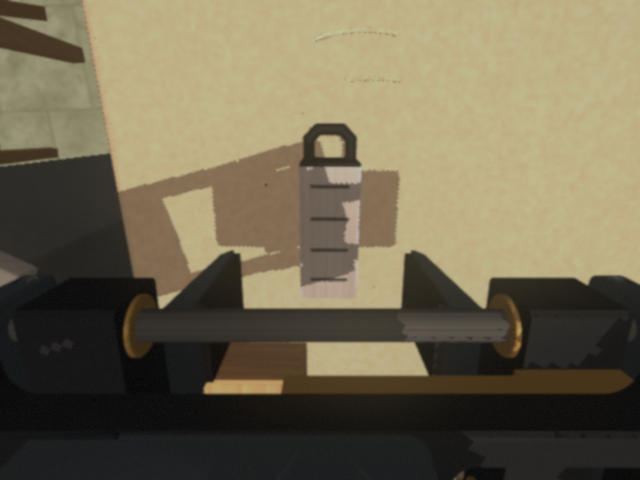

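The grater's top face (columns 300–358, rows 165–298) matches the prediction to within a few pixels. Descend and grip.

```bash
python3 drive.py '[[0,0.001,0.033,0,0,0],[0,0.001,0.033,0,0,0],[0,0.001,0.033,0,0,0],[0,0.001,0.033,0,0,0],[0,0.001,0.027,0,0,0]]'
python3 drive.py '[[0,0,0,0,0,0],[0,0,0,0,0,0],[0,0,0,0,0,0],[0,0,0,0,0,0],[0,0,0,0,0,0]]' 0.03 30
python3 drive.py '[[0,0,0,0,0,0],[0,0,-0.03,0,0,0],[0,0,-0.04,0,0,0],[0,0,-0.04,0,0,0],[0,0,0,0,0,0]]'
python3 - <<'E'
from h import *
u=np.array([-np.sin(np.radians(28)),np.cos(np.radians(28))]);o=np.array([.442,.117])
a=plan([*(o-.004*u),.16],tool(28,0));b=plan([*(o-.004*u),.04],tool(28,0),0,a)
E
```

```text
t: 13.05
position: [0.4003, 0.3725, 0.0221]
tool_rot: [[-0.469, 0.883, 0.002], [0.883, 0.469, -0.008], [-0.008, -0.002, -1.0]]
force: [0.6, 0.0, 0.1]
gripper_width: 0.0821
grasp_force: 0.0
t: 13.47
position: [0.4009, 0.3748, 0.0255]
tool_rot: [[-0.47, 0.883, 0.004], [0.883, 0.47, -0.005], [-0.006, 0.001, -1.0]]
force: [-1.7, -1.3, 0.2]
gripper_width: 0.0516
grasp_force: 0.7
t: 13.88
position: [0.4038, 0.3788, 0.1417]
tool_rot: [[-0.47, 0.882, 0.015], [0.883, 0.47, 0.005], [-0.003, 0.015, -1.0]]
force: [1.7, 1.3, -1.4]
gripper_width: 0.0496
grasp_force: 30.0
7 rows [-0.0362, -0.0128, -0.0011] [0.12, 0.02, 0.01] |d| 0.268
4 rows [0.0, 0.0, 0.03] [0.0, 0.0, 0.0] |d| 0.12
```

```bash
python3 drive.py '[[-0.0362,-0.0128,-0.0011,0,0,0],[-0.0362,-0.0128,-0.0011,0,0,0],[-0.0362,-0.0128,-0.0011,0,0,0],[-0.0362,-0.0128,-0.0011,0,0,0]]'|head -2
python3 drive.py '[[-0.0362,-0.0128,-0.0011,0,0,0],[-0.0362,-0.0128,-0.0011,0,0,0],[-0.0362,-0.0128,-0.0011,0,0,0],[0,0,0,0,0,0],[0,0,0,0,0,0]]'
python3 - <<'E'
from h import *
import cv2
u=np.array([-np.sin(np.radians(28)),np.cos(np.radians(28))]);o=np.array([.442,.117])
plan([*(o-.004*u),.047],tool(28,0))
c=cv2.hconcat([bot.snapshot("scene")[110:350,60:340],bot.snapshot("side")[110:350,180:460]])[:,:,::-1]
cv2.imwrite("pics/p1.png",cv2.resize(c,None,fx=1.4,fy=1.4))
E
```

```text
t: 14.22
position: [0.4224, 0.2219, 0.1389]
t: 14.63
position: [0.44, 0.1079, 0.1431]
tool_rot: [[-0.466, 0.885, 0.003], [0.885, 0.466, -0.006], [-0.007, -0.001, -1.0]]
force: [0.2, 1.0, -2.1]
gripper_width: 0.0497
grasp_force: 30.0
3 rows [0.0012, 0.002, 0.0357] [-0.01, 0.13, -0.07] |d| 0.107
```

View pics/p1.png

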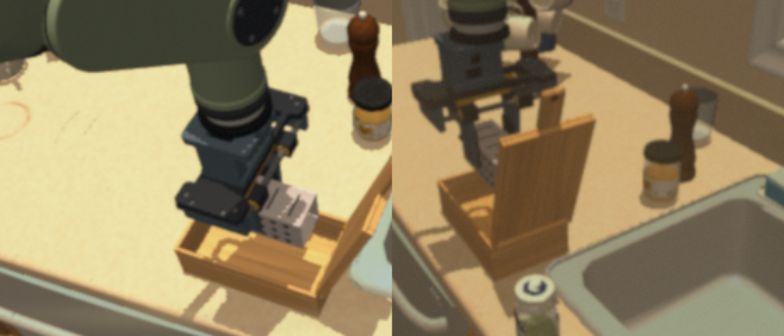

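The grater is level over the bay and the flap is still open. Lower it in, then feel for the floor.

```bash
python3 drive.py '[[0.0012,0.002,0.03,0,0,0],[0.0012,0.002,0.03,0,0,0],[0.0012,0.002,0.03,0,0,0],[0,0,0.008,0,0,0],[0,0,0,0,0,0]]'
python3 drive.py '[[0,0,0.003,0,0,0],[0,0,0.003,0,0,0],[0,0,0,0,0,0]]'
```

```text
t: 15.15
position: [0.4419, 0.1157, 0.0431]
tool_rot: [[-0.472, 0.881, -0.003], [0.881, 0.472, -0.008], [-0.005, -0.007, -1.0]]
force: [-0.0, -0.4, -2.4]
gripper_width: 0.05
grasp_force: 30.0
t: 15.4
position: [0.4447, 0.1152, 0.04]
tool_rot: [[-0.47, 0.882, 0.004], [0.882, 0.47, -0.006], [-0.008, 0.001, -1.0]]
force: [-0.5, -0.1, -1.7]
gripper_width: 0.0496
grasp_force: 30.0
```

```bash
python3 drive.py '[[0,0,0.002,0,0,0],[0,0,0,0,0,0]]'
```

```text
t: 15.57
position: [0.4443, 0.1148, 0.0376]
tool_rot: [[-0.47, 0.883, 0.004], [0.883, 0.47, -0.006], [-0.007, 0.0, -1.0]]
force: [0.6, 0.2, -2.4]
gripper_width: 0.0497
grasp_force: 30.0
```

Expected contact at TCP z ≈ 0.0305.

```bash
python3 drive.py '[[0,0,0.002,0,0,0],[0,0,0.002,0,0,0],[0,0,0,0,0,0]]'
python3 drive.py '[[0,0,0.001,0,0,0],[0,0,0.001,0,0,0],[0,0,0,0,0,0]]'
python3 drive.py '[[0,0,0.001,0,0,0],[0,0,0,0,0,0]]'
```

```text
t: 15.82
position: [0.4438, 0.1146, 0.0329]
tool_rot: [[-0.47, 0.883, 0.002], [0.883, 0.47, -0.007], [-0.007, -0.001, -1.0]]
force: [-0.1, -0.1, -3.8]
gripper_width: 0.0496
grasp_force: 30.0
t: 16.07
position: [0.4438, 0.1147, 0.0309]
tool_rot: [[-0.47, 0.883, 0.002], [0.883, 0.47, -0.007], [-0.007, -0.001, -1.0]]
force: [0.1, 1.0, -2.0]
gripper_width: 0.05
grasp_force: 30.0
t: 16.23
position: [0.444, 0.1147, 0.0304]
tool_rot: [[-0.47, 0.883, 0.003], [0.883, 0.47, -0.007], [-0.007, -0.001, -1.0]]
force: [-0.7, -1.1, 2.1]
gripper_width: 0.0498
grasp_force: 30.0
```

Touching the floor at 0.0304 as expected. Release to 70 mm (97 mm over the backs, inside the 110 mm bay) and rise.

```bash
python3 drive.py '[[0,0,0,0,0,0],[0,0,0,0,0,0],[0,0,0,0,0,0],[0,0,0,0,0,0]]' 0.07
python3 drive.py '[[0,0,-0.02,0,0,0],[0,0,-0.04,0,0,0],[0,0,-0.04,0,0,0],[0,0,-0.04,0,0,0],[0,0,-0.04,0,0,0]]'
python3 drive.py '[[0.04,0,-0.02,0,0,0],[0.04,0,-0.02,0,0,0],[0.04,0,0,0,0,0],[0.04,0,0,0,0,0],[0,0,0,0,0,0]]'
python3 - <<'E'
from h import *
import cv2
c=cv2.hconcat([bot.snapshot("scene")[110:350,60:340],bot.snapshot("side")[110:350,180:460]])[:,:,::-1]
cv2.imwrite("pics/p2.png",cv2.resize(c,None,fx=1.4,fy=1.4))
E
```

```text
t: 16.57
position: [0.4441, 0.1148, 0.0302]
tool_rot: [[-0.47, 0.883, 0.003], [0.883, 0.47, -0.007], [-0.007, -0.001, -1.0]]
force: [0.7, -0.2, -0.9]
gripper_width: 0.0691
grasp_force: 0.0
t: 16.98
position: [0.4431, 0.1159, 0.212]
tool_rot: [[-0.47, 0.883, 0.002], [0.883, 0.47, -0.007], [-0.007, -0.001, -1.0]]
force: [1.6, -0.5, 0.4]
gripper_width: 0.0703
grasp_force: 0.0
t: 17.4
position: [0.3678, 0.2576, 0.2467]
tool_rot: [[-0.476, 0.88, 0.002], [0.88, 0.476, -0.003], [-0.003, 0.0, -1.0]]
force: [0.2, 0.1, -0.2]
gripper_width: 0.0701
grasp_force: 0.0
```

View pics/p2.png

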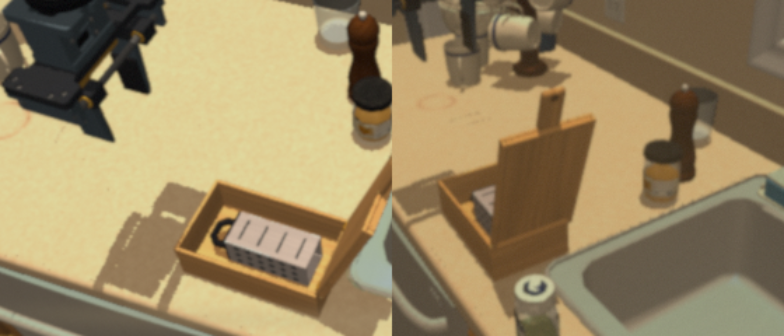

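The grater lies flat in the bay (scene crop ≈(272,245)), the flap is open and the jars are untouched. Handing in.

```bash
python3 -c "
from cell import bot
print(bot.close_job())"
```

```text
the job is handed in; nothing more can be done
None
```

I handed the job in at about 17.5 s: the last pictures show the grater flat on its side in the bay, the flap open by itself and the jars and mill in place; the hand-in returned no verdict.

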